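# Start the T-bar screw in a clamped bronze nut

### The job

Swing the red clamp lever fully down, so that the bronze nut is clamped in its socket block. Then turn the T-bar screw backward (counter-clockwise from above) until it drops into the start of the thread, and from there forward (clockwise) one full turn. Finish with the gripper closed on the T-bar, holding the screw still in the thread it has started in, and leave the other things on the bench where they are.

Things in the scene. Friction and masses are not known exactly. Their poses are not given: they have to be found in the camera images.
- block: grey steel socket block fixed to the bench, base 150 mm (x) by 132 mm (y), 18 mm thick. Origin on the bench under the screw's axis, z up. A dark bridge spans the nut along the block's x (140 mm long, 44 wide, top 86 mm above the bench) and carries the screw's round guide bush (44 mm across, top 92 mm above the bench). The clamp lever is on the -y side, pivoting in a steel fork 54 mm high
- nut_top (a point): centre of the top of the bronze nut that sits loose in the block's round socket, under the bridge, 58 mm above the bench: flange 88 mm across with its top 30 mm above the bench, boss 52 mm across. The screw's tip is already in its mouth
- lever_grip (a point): middle of the clamp lever's red grip, 16 mm wide (block's x), 16 thick, 56 long (30 mm inward and 26 outward of this point). The lever turns about a pin along the block's x at x 0, y -39, z 43.7 mm in the block's frame; this point is 88 mm from the pin. Shut, the lever points to the block's -y and 0.12 rad above level
- lever (a joint): angle of the clamp lever in rad: 0 = fully shut (its eccentric bears on the nut's flange; rigid stop), grows as the lever is raised; starts at 0.5 to 0.85. Stiff (about 2 to 4 N at the grip); stays where it is left
- screw_bar (a point): centre of the screw's T-bar on the screw's axis, 132 mm above the bench when screw_lift is 0; x along the bar, z up. Bar: steel rod 12 mm thick, in a dark hub 32 mm across, from 16 mm below to 14 mm above this point. The screw turns freely in the bush (a sideways push of 1 to 3 N on one arm) and slides freely: it drops by its weight (0.65 kg), but not while gripped
- bar_end (a point): centre of the black ball (18 mm across) on the +x end of the T-bar, 78 mm from its centre; a like ball is on the other end
- screw (a joint): angle of the screw in rad, 0 at the start, grows backward (counter-clockwise from above), falls forward (clockwise); counts beyond one turn, no stops. At the start the T-bar is within 0.9 rad of the block's x axis
- screw_lift (a joint): height of the screw in m, + up; right-hand thread, 6 mm pitch. It starts resting on the nut's first thread, at 0.001 to 0.0042. Turned backward it climbs 6 mm a turn to about 0.006, then at the thread's start drops at once to about 0; where is hidden, 0.3 to 0.8 turn from the start. One turn forward from there brings it to -0.006, and it stays. Limits -0.012, 0.010
- spare_nut: a second bronze flanged nut, not used here: flange 88 mm across and 12 mm thick, boss 52 mm across, 40 mm high in all; origin at its underside centre
- wrench: steel spanner lying on the bench, 190 mm long; origin at the underside centre; leave it alone
- screwdriver: screwdriver with red handle lying on the bench, 200 mm long; leave it alone
- jar: glass jar with steel cap, 64 mm across, 95 mm high; origin at its underside; leave it alone
- tin: tin with a yellow band, 84 mm across, 100 mm high; origin at its underside; leave it alone
- tub: white plastic tub, 110 mm across, 65 mm high; origin at its underside; leave it alone
- hammer: hammer lying on the bench, 260 mm long; leave it alone

How it is judged:
By the outcome, as a careful person would: the job done as asked, in the order asked, and still so for the second after the job is handed in, while the arm keeps its last pose, push and grip.
It also fails if it takes over 72 s, if anything falls off the work surface, if the arm or the gripper's body presses on something with over 40 N, if the wrist force passes 120 N, or if a joint passes its speed limit or range.

### The arm

A 7-joint arm with a two-finger parallel gripper is mounted at the origin on the work surface. World frame = base frame: x ahead of the robot, y to its left, z up, the work surface at z = 0. Lengths are in m, angles in rad, forces in N, time in s.
With the tool pointing down it reaches from about 0.4 to 0.85 m from the base axis. Payload 4.5 kg.
Tool frame: the origin (TCP) lies midway between the tips of the shut fingers; the grasp point (between the pads) lies 19 mm behind it; z points along the fingers, y is the direction in which the jaws open and shut (so a half turn about z gives the same grasp; the last joint's range is limited). The gripper opens to 88 mm and grips with 3 to 60 N. Pads are 18 mm wide; open, the fingers measure 123 mm over their backs; the gripper's body (75 mm by 187 mm) begins 45 mm behind the grasp point.
Start: joints at [0.034, 0.689, -0.195, 1.565, 0.157, 0.902, -0.215], TCP at [0.625, 0, 0.239] pointing down, gripper open.
Joint ranges: [-3.01, 3.01], [-0.46, 2.08], [-1.47, 1.51], [0.13, 2.56], [-1, 4.14], [0.04, 2.09], [-2.66, 2.66]. Speed limits (rad/s): [2.57, 2.57, 3.14, 3.14, 3.14, 3.14, 3.14].

### API

Orientations are given as a unit quaternion [x, y, z, w].
In Python, from plant import r, viewer gives the robot as it stands.
- The arm moves only by the tool play_rows, never from a script. Its argument "commands" is a list of rows, each an object with "delta_rot": the turn, a rotation vector about the tool's x, y, z normalised to -1 to 1, where 1 is pi rad, a list of three; "travel": the shift along the tool's x, y, z normalised to -1 to 1, where 1 is 15 cm, a list of three; "gripper": the opening, from -1 (shut) to 1 (fully open). In form: [{"delta_rot": [wx, wy, wz], "travel": [x, y, z], "gripper": gripper}, ...]. A call has 1 to 12 rows; each row is the pose to reach, as a shift and turn from the pose commanded when the call began, along the tool's axes at that moment, turning the shorter way round; what a row does not reach only later rows make up. A row lasts 1/8 s, in which the tool goes at most 62.5 mm and 10.7 degrees, less where a joint would pass 70% of its speed; a pose out of reach is approached as far as the arm can. A call with a number of a shift or a turn outside -1 to 1 is refused whole. A call with a gripper value outside its range is refused whole. The fingers move at their own pace and stop on an object; "force" is the grip in N (left out, the last holds). Time passes only in rows, so rows that repeat a pose let the fingers close. It gives the time, the measured TCP pose, the force and the opening at its end, in the units of the state.
- r.get_state(): the state, without advancing time (a new reading comes with each control period).
- viewer.snapshot(name): name is "scene" or "side" or "wrist"; returns a dict with "color" (384x512x3 uint8, red, green, blue), "z_map" (384x512 float32, m along the optical axis (not along the pixel's ray), 0 where there is no reading), "fx", "fy", "cx", "cy" (pixels), "distortion" ([k1, k2, p1, p2, k3] as OpenCV has them; the pictures are not rectified), "origin" and "attitude" of the camera in the world. Camera axes: x right, y up, looking along -z (the intrinsics and any distortion apply to the point x, -y, -z); pixel columns grow to the right and rows downward; lengths in m; the calibration is good to about 2 mm. A picture is of the moment at which its call begins.
- r.finish_job(): hands the job in, once; it reports no verdict.
Trained networks look in the newest picture that a camera, given by its name, has taken for a name from the list of things; names that differ only in an ending like _2 or _b are one class to them, and where a whole thing is asked for, a point or a joint stands for the part that bears it (a point fixed in the world has none). Each returns a list of dicts, best first, with "conf" (0 to 1); they miss things now and then, are a little off and sometimes report something else, mostly with a low value. They report only what shows in the picture. A call takes as long as a camera call.
- viewer.outline_of(camera, label): "pixels" (384x512 bool, what is visible of it) and "at" ([column, row] in pixels, amid what is visible of it).
- viewer.pinpoint(camera, label): "at" ([column, row] in pixels: a listed point, or the origin of a listed thing).
The state is a dict: "clock": time; "q": joint angles; "qd": joint speeds; "joint_torque": joint torques, N m; "tool_pos": TCP position; "eef_rot": TCP orientation; "contact_force": force on the tool from outside, world axes, zero at the start; "moment": the same for the moment, N m; "opening": opening from 0.0 (shut) to 1.0 (fully open).
Only numpy, scipy, OpenCV 4.12 (cv2) and the standard library are available. Lean on these libraries where they do the work, as an engineer would, in place of code of your own. Each camera call takes 0.05 s, during which the arm holds its last target. There are 200 camera calls.

## Working session

There is one attempt and no reset: what is moved stays moved. The work goes in short steps, Python scripts to look and compute and a tool call to move; the robot and the scene stay as the last step left them, time stands still between calls to the robot, and variables do not carry over. Pictures are saved under pics/ and viewed, about 8 in all and at most 12, crops included, and the job is handed in when it is done.

Besides the shell and the picture viewer there is one more tool, called as name([rows], argument=value, ...), one row to a line, values as JSON. play_rows: Moves the arm, as the interface text tells. Its arguments: {"type":"object","properties":{"commands":{"type":"array","items":{"type":"object","properties":{"delta_rot":{"type":"array","items":{"type":"number","minimum":-1,"maximum":1}},"travel":{"type":"array","items":{"type":"number","minimum":-1,"maximum":1}},"gripper":{"type":"number"}}}},"force":{"type":"number"}},"required":["commands"]}

```bash
mkdir -p pics; ls; cat > h.py <<'E'
import numpy as np, cv2
from scipy.spatial.transform import Rotation as R
from plant import r, viewer
def snap(n,save=None):
    s=viewer.snapshot(n)
    if save: cv2.imwrite('pics/'+save,s['color'][:,:,::-1])
    return s
def att(s):
    a=np.array(s['attitude'],float)
    return a if a.shape==(3,3) else R.from_quat(a).as_matrix()
def ray(s,uv):
    K=np.array([[s['fx'],0,s['cx']],[0,s['fy'],s['cy']],[0,0,1.]])
    p=cv2.undistortPoints(np.array([[uv]],float),K,np.array(s['distortion'],float))[0,0]
    return att(s)@np.array([p[0],-p[1],-1.])
def at_z(s,uv,z):
    d=ray(s,uv);o=np.array(s['origin']);return o+d*(z-o[2])/d[2]
def at_depth(s,uv):
    z=s['z_map'][int(round(uv[1])),int(round(uv[0]))];return np.array(s['origin'])+ray(s,uv)*z
def proj(s,P):
    K=np.array([[s['fx'],0,s['cx']],[0,s['fy'],s['cy']],[0,0,1.]])
    c=att(s).T@(np.array(P)-s['origin']);c=c*[1,-1,-1]
    return cv2.projectPoints(c.reshape(1,3),np.zeros(3),np.zeros(3),K,np.array(s['distortion'],float))[0].ravel()
E
python3 - <<'E'
from h import *
np.set_printoptions(precision=4,suppress=True)
st=r.get_state();print(st)
for c in ['scene','side','wrist']:
    s=snap(c,c+'0.png');print(c,s['origin'],s['attitude'])
    for l in ['block','nut_top','lever_grip','screw_bar','bar_end','jar','tin','tub','hammer','spare_nut']:
        for d in viewer.pinpoint(c,l)[:2]:
            print(c,l,round(d['conf'],2),np.array(d['at']),at_depth(s,d['at']), at_z(s,d['at'],.135) if l in('screw_bar','bar_end') else '')
a=[cv2.imread(f'pics/{c}0.png') for c in ['scene','side','wrist']]
E
```

```text
pics
{'clock': 0.0, 'q': array([ 0.0338,  0.69  , -0.1945,  1.5663,  0.1573,  0.9025, -0.2151]), 'qd': array([-0.0015, -0.0022, -0.    , -0.0012, -0.001 ,  0.001 , -0.0006]), 'joint_torque': array([  0.0003, -52.7572,  -1.2669, -15.3434,  -0.0526,   0.0066,
         0.0002]), 'tool_pos': array([ 0.6244, -0.0001,  0.2379]), 'eef_rot': array([ 0.7071,  0.7071, -0.0007, -0.0006]), 'contact_force': array([-0.7696, -0.5422,  0.1809]), 'moment': array([-0.0414,  0.034 ,  0.0358]), 'opening': 0.9997309136490627}
scene [ 1.0279 -0.8022  1.2535] [0.3338 0.0766 0.2137 0.9149]
scene block 0.85 [238.  209.9] [ 0.5687 -0.0072  0.0505] 
scene nut_top 0.66 [237.6 198.5] [0.5599 0.0092 0.0921] 
scene lever_grip 0.64 [225.2 218.3] [ 0.5714 -0.099   0.1143] 
scene screw_bar 0.83 [237.5 187. ] [0.5581 0.0156 0.1466] [0.5531 0.0241 0.135 ]
scene bar_end 0.85 [251.3 179. ] [0.5833 0.0704 0.1449] [0.5793 0.0782 0.135 ]
scene jar 0.88 [198.4 315.9] [ 0.6536 -0.4156  0.0697] 
scene tin 0.82 [314.9 180.2] [0.7617 0.2504 0.0453] 
scene tub 0.73 [163.6 284.3] [ 0.4805 -0.3557  0.0141] 
scene tub 0.58 [236.6 19
[... 700 characters left out ...]
] 
side tub 0.4 [290.6 175.8] [ 0.5666 -0.0748  0.1086] 
side hammer 0.86 [122.2 292.3] [0.5874 0.4979 0.0231] 
side spare_nut 0.61 [159.  248.3] [0.6407 0.3564 0.0366] 
wrist [0.6255 0.0813 0.3848] [-0.1584  0.      0.0002  0.9874]
wrist block 0.85 [186. 130.] [0.5678 0.0396 0.0908] 
wrist lever_grip 0.79 [189.8 254.3] [ 0.5674 -0.0742  0.1069] 
wrist screw_bar 0.81 [147.8 152.7] [0.5508 0.0315 0.1488] [0.5464 0.0286 0.135 ]
wrist bar_end 0.67 [202.9  59.5] [0.5927 0.0943 0.1446] [0.5914 0.0948 0.135 ]
wrist bar_end 0.46 [341.1 276.2] [ 0.743  -0.1634  0.0048] [ 0.7027 -0.0796  0.135 ]
wrist tub 0.7 [339.5 276.4] [ 0.7408 -0.1634  0.0053] 
wrist tub 0.28 [188.2 129.8] [0.5688 0.039  0.0856]
```

```bash
python3 - <<'E'
import cv2,numpy as np
a=cv2.imread('pics/wrist0.png');b=cv2.imread('pics/scene0.png')[80:340,100:400];c=cv2.imread('pics/side0.png')[100:320,80:400]
b=cv2.resize(b,(400,300));c=cv2.resize(c,(400,300))
o=np.zeros((600,800,3),np.uint8);o[:300,:400]=cv2.resize(a,(400,300));o[:300,400:]=b;o[300:,:400]=c
cv2.imwrite('pics/m0.png',o)
E
```

```text
(no output)
```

View pics/m0.png

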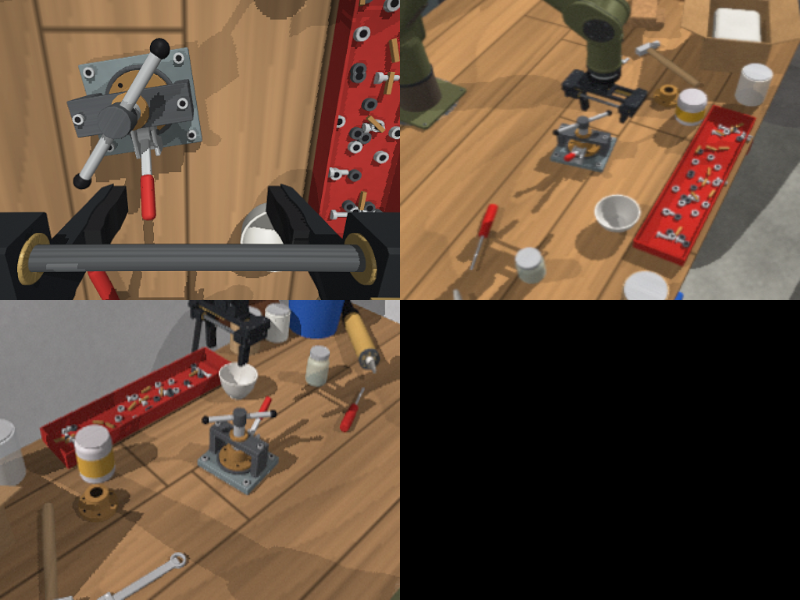

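The wrist view (top left) shows the block yawed about 10–15° and the bar running diagonally: ball ends at about (160,48) and (82,182), hub at (118,120). The red lever grip is at about (148,198), pointing down (world -y). I'll shut the gripper and move over the grip.

play_rows([
  {"delta_rot":[0,0,0],"travel":[-0.3,-0.18,0],"gripper":-1},
  {"delta_rot":[0,0,0],"travel":[-0.6,-0.365,0],"gripper":-1},
  {"delta_rot":[0,0,0],"travel":[-0.6,-0.365,0.3],"gripper":-1},
  {"delta_rot":[0,0,0],"travel":[-0.6,-0.365,0.6],"gripper":-1},
  {"delta_rot":[0,0,0],"travel":[-0.6,-0.365,0.6],"gripper":-1},
  {"delta_rot":[0,0,0],"travel":[-0.6,-0.365,0.6],"gripper":-1},
], force=20)

```text
clock: 2.4
tool_pos: [0.5714, -0.0898, 0.15]
eef_rot: [0.707, 0.707, 0.001, 0.001]
contact_force: [-0.6, -0.4, 0.5]
opening: 0.341
```

```bash
cat > look.py <<'E'
from h import *
import sys
np.set_printoptions(precision=4,suppress=True)
def look(c='wrist',save=None,labels=('block','lever_grip','screw_bar','bar_end','nut_top'),zb=.135):
    s=snap(c,save)
    for l in labels:
        for d in viewer.pinpoint(c,l)[:2]:
            print(c,l,round(d['conf'],2),np.array(d['at']),at_depth(s,d['at']), at_z(s,d['at'],zb)[:2] if l in('screw_bar','bar_end') else '')
    return s
if __name__=='__main__':
    look(sys.argv[1],sys.argv[2] if len(sys.argv)>2 else None)
    st=r.get_state();print(st['clock'],st['tool_pos'],st['eef_rot'],st['q'],st['contact_force'],st['opening'])
E
python3 look.py wrist w1.png
```

```text
wrist block 0.75 [224.6  32.5] [0.5569 0.0163 0.093 ] 
wrist lever_grip 0.67 [243.8 196. ] [ 0.5672 -0.0744  0.1084] 
2.7 [ 0.571  -0.09    0.1498] [0.7071 0.7071 0.0007 0.0008] [ 0.1802  0.7472 -0.1775  1.7949  0.2095  0.6157 -0.1222] [ 0.9338 -0.3727 -0.4821] 0.06888419980852878
```

View pics/w1.png

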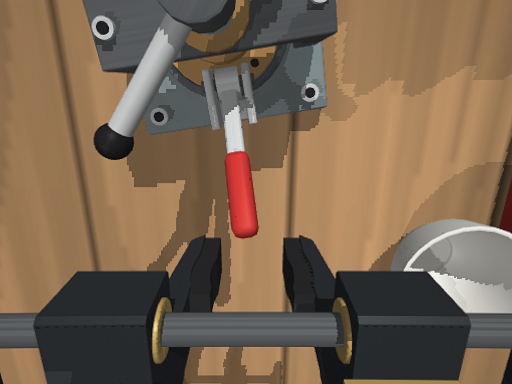

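The picture shows the red grip from (236,155) to (245,235) and the tips just beyond its outer end. The bridge edge gives a yaw of about 9°. Now pressing down along the arc.

play_rows([
  {"delta_rot":[0,0,0],"travel":[0.02,-0.01,0.1],"gripper":-1},
  {"delta_rot":[0,0,0],"travel":[0.02,-0.01,0.22],"gripper":-1},
  {"delta_rot":[0,0,0],"travel":[0,-0.01,0.29],"gripper":-1},
  {"delta_rot":[0,0,0],"travel":[-0.04,0,0.36],"gripper":-1},
  {"delta_rot":[0,0,0],"travel":[-0.07,0,0.43],"gripper":-1},
  {"delta_rot":[0,0,0],"travel":[-0.09,0,0.5],"gripper":-1},
  {"delta_rot":[0,0,0],"travel":[-0.1,0,0.54],"gripper":-1},
  {"delta_rot":[0,0,0],"travel":[-0.1,0,0.56],"gripper":-1},
  {"delta_rot":[0,0,0],"travel":[-0.1,0,0.56],"gripper":-1},
])

```text
clock: 3.82
tool_pos: [0.5706, -0.1055, 0.065]
eef_rot: [0.707, 0.707, 0.0, 0.001]
contact_force: [1.1, -0.2, 0.9]
opening: 0.007
```

play_rows([
  {"delta_rot":[0,0,0],"travel":[0,0,0.015],"gripper":-1},
  {"delta_rot":[0,0,0],"travel":[0,0,0.03],"gripper":-1},
  {"delta_rot":[0,0,0],"travel":[0,0,0.03],"gripper":-1},
])

```text
clock: 4.2
tool_pos: [0.5708, -0.1056, 0.064]
eef_rot: [0.707, 0.707, 0.0, 0.001]
contact_force: [-6.6, 1.5, 31.0]
opening: 0.007
```

```bash
python3 look.py wrist w2.png; python3 look.py side s2.png
```

```text
wrist lever_grip 0.63 [246.7 228.8] [ 0.5689 -0.0936  0.0611] 
4.5 [ 0.5708 -0.1056  0.064 ] [0.7073 0.7069 0.0002 0.0015] [ 0.1817  0.8843 -0.1368  1.8283  0.2521  0.4433 -0.1343] [-4.8407  0.7439 31.2364] 0.005305808940493328
side block 0.58 [269.3 215.5] [0.5307 0.0491 0.0443] 
side lever_grip 0.64 [292.3 188.1] [ 0.5593 -0.0799  0.0627] 
side screw_bar 0.57 [271.3 183.9] [0.5384 0.0403 0.1515] [0.5532 0.0242]
side bar_end 0.88 [245.7 187. ] [0.5847 0.0944 0.1417] [0.5911 0.0884]
side nut_top 0.72 [157.7 227.1] [0.7186 0.3117 0.0314] 
4.8 [ 0.5708 -0.1056  0.064 ] [0.7073 0.7069 0.0002 0.0015] [ 0.1817  0.8843 -0.1368  1.8284  0.2521  0.4433 -0.1342] [-5.4954  1.0987 30.4032] 0.00047980515310350327
```

View pics/w2.png

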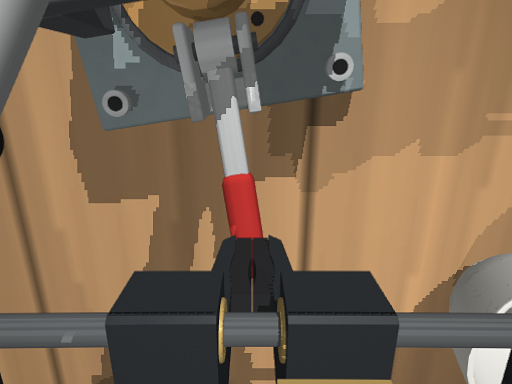

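31 N at tip z = 0.064 and the grip's top at 0.061 match the shut position, so the lever is down on its stop. I'll lift off and look at the screw.

play_rows([
  {"delta_rot":[0,0,0],"travel":[0,0,-0.35],"gripper":-1},
  {"delta_rot":[0,0,0],"travel":[0,0,-0.7],"gripper":-1},
  {"delta_rot":[0,0,0],"travel":[0,0,-1],"gripper":-1},
  {"delta_rot":[0,0,0],"travel":[0.3,-0.1,-1],"gripper":-1},
  {"delta_rot":[0,0,0],"travel":[0.4,-0.14,-1],"gripper":-1},
  {"delta_rot":[0,0,0],"travel":[0.4,-0.14,-1],"gripper":-1},
  {"delta_rot":[0,0,0],"travel":[0.4,-0.14,-1],"gripper":-1},
])

```text
clock: 5.68
tool_pos: [0.5492, -0.0467, 0.2096]
eef_rot: [0.708, 0.707, -0.001, 0.0]
contact_force: [0.2, 0.1, 0.4]
opening: 0.007
```

```bash
python3 look.py wrist w3.png; python3 look.py side s3.png
```

```text
wrist lever_grip 0.72 [271.4 219.6] [ 0.5684 -0.0929  0.0613] 
wrist screw_bar 0.79 [247.5  86.5] [0.5473 0.0309 0.149 ] [0.5471 0.0306]
5.975 [ 0.5494 -0.0457  0.21  ] [ 0.7075  0.7067 -0.0001  0.    ] [ 0.1215  0.6319 -0.2013  1.8211  0.1832  0.7067 -0.1828] [ 0.3036  0.7865 -0.3163] 0.0030993860515227288
side block 0.84 [271.9 219.8] [0.5216 0.0466 0.032 ] 
side block 0.49 [361.4 179.2] [ 0.4666 -0.3324  0.0244] 
side lever_grip 0.46 [294.9 186. ] [ 0.5632 -0.0967  0.0602] 
side screw_bar 0.6 [269.1 185.4] [0.5413 0.0457 0.1473] [0.5524 0.0339]
side bar_end 0.94 [242. 187.] [0.5923 0.1014 0.141 ] [0.5981 0.0962]
side nut_top 0.84 [272.4 204.6] [0.5242 0.0459 0.0883] 
side nut_top 0.72 [121.1 294.8] [0.58   0.5043 0.0261] 
6.275 [ 0.5493 -0.045   0.2102] [0.7071 0.7071 0.0001 0.    ] [ 0.1207  0.6314 -0.2018  1.8215  0.1831  0.7067 -0.1829] [ 0.3092  0.364  -0.3713] 0.007684467964567154
```

View pics/w3.png

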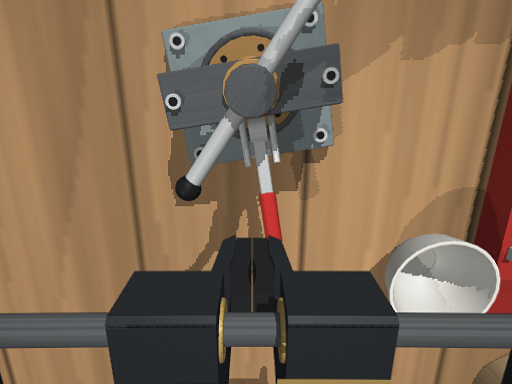

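The lever is shut: the grip runs straight down from the fork at (258,130). Hub centre is about (250,90), the near ball about (188,188). Next is a screw-measuring helper.

```bash
cat > meas.py <<'E'
from h import *
A=np.array([.5485,.0297])
def cloud(s):
    z=s['z_map'];v,u=np.nonzero(z>0)
    K=np.array([[s['fx'],0,s['cx']],[0,s['fy'],s['cy']],[0,0,1.]])
    p=cv2.undistortPoints(np.stack([u,v],1).astype(float)[:,None],K,np.array(s['distortion'],float))[:,0]
    d=np.c_[p[:,0],-p[:,1],-np.ones(len(p))]*z[v,u][:,None]
    return d@att(s).T+s['origin'],u,v,s['color'][v,u].astype(int)
def meas(c,save=None,ang=None):
    s=snap(c,save);P,u,v,col=cloud(s)
    d=P[:,:2]-A;rr=np.hypot(*d.T)
    hub=(rr<.022)&(P[:,2]>.136)&(P[:,2]<.165)
    out={'cam':c,'n':int(hub.sum())}
    if hub.sum()>30:
        out['ztop']=round(float(np.median(P[hub&(rr<.012),2])),4)
        top=hub&(abs(P[:,2]-out['ztop'])<.003);q=P[top,:2];out['hub']=((q.min(0)+q.max(0))/2).round(4)
    b=P[:,:2]-A;yaw=.16;bx=b@[np.cos(yaw),np.sin(yaw)];by=b@[-np.sin(yaw),np.cos(yaw)]
    br=(abs(by)<.02)&(abs(bx)>.026)&(abs(bx)<.066)&(abs(P[:,2]-.086)<.006)
    if br.sum()>30: out['zbridge']=round(float(np.median(P[br,2])),4)
    tcp=r.get_state()['tool_pos'][:2]
    bar=(rr>.022)&(rr<.088)&(P[:,2]>.122)&(P[:,2]<.152)&(np.hypot(*(P[:,:2]-tcp).T)>.03)
    if bar.sum()>40:
        x=d[bar];th=np.arctan2(x[:,1],x[:,0])
        w=rr[bar];out['ang']=round(float(np.degrees(.5*np.angle((w*np.exp(2j*th)).sum()))%180),1);out['nbar']=int(bar.sum())
        out['R']=round(float(abs((w*np.exp(2j*th)).sum())/w.sum()),3)
    print(out);return out
if __name__=='__main__':
    import sys
    for c in sys.argv[1:]: meas(c)
E
python3 meas.py wrist side scene
```

```text
{'cam': 'wrist', 'n': 2598, 'ztop': 0.1498, 'hub': array([0.5488, 0.0282]), 'zbridge': 0.0862, 'ang': 56.0, 'nbar': 3257, 'R': 0.987}
{'cam': 'side', 'n': 112, 'ztop': 0.1504, 'hub': array([0.5474, 0.03  ]), 'zbridge': 0.0866, 'ang': 56.1, 'nbar': 203, 'R': 0.985}
{'cam': 'scene', 'n': 59, 'ztop': 0.1473, 'hub': array([0.5492, 0.0211]), 'zbridge': 0.0857, 'ang': 57.2, 'nbar': 102, 'R': 0.984}
```

play_rows([
  {"delta_rot":[0,0,0],"travel":[0.2,-0.289,0],"gripper":-1},
  {"delta_rot":[0,0,0],"travel":[0.397,-0.289,0],"gripper":-1},
  {"delta_rot":[0,0,0],"travel":[0.397,-0.289,0.2],"gripper":-1},
  {"delta_rot":[0,0,0],"travel":[0.397,-0.289,0.45],"gripper":-1},
  {"delta_rot":[0,0,0],"travel":[0.397,-0.289,0.65],"gripper":-1},
  {"delta_rot":[0,0,0],"travel":[0.397,-0.289,0.65],"gripper":-1},
  {"delta_rot":[0,0,0],"travel":[0.397,-0.289,0.65],"gripper":-1},
])

```text
clock: 7.3
tool_pos: [0.5066, 0.0147, 0.1136]
eef_rot: [0.707, 0.707, 0.001, 0.0]
contact_force: [-0.2, -0.1, 0.1]
opening: 0.007
```

```bash
python3 meas.py wrist side scene
```

```text
{'cam': 'wrist', 'n': 4847, 'ztop': 0.1498, 'hub': array([0.5487, 0.0304]), 'zbridge': 0.0861, 'ang': 57.1, 'nbar': 7882, 'R': 0.992}
{'cam': 'side', 'n': 112, 'ztop': 0.1504, 'hub': array([0.5467, 0.0301]), 'zbridge': 0.0866, 'ang': 59.0, 'nbar': 114, 'R': 0.989}
{'cam': 'scene', 'n': 27, 'zbridge': 0.0856, 'ang': 57.3, 'nbar': 107, 'R': 0.974}
```

The wrist reading gives lift ≈ 3.6 mm, so I expect the drop about 140–150° backward. Bar angle is 57°. Now computing the peg path.

```bash
cat > arc.py <<'E'
import sys,numpy as np
a,b,n,R=map(float,sys.argv[1:5])
p=np.radians(np.linspace(a,b,int(n)+1));x=R*np.cos(p);y=R*np.sin(p)
for k in range(1,len(p)): print(round(np.degrees(p[k])),round((y[k]-y[0])/.15,3),round((x[k]-x[0])/.15,3))
E
python3 arc.py 200 320 12 .045
```

```text
210 -0.047 0.022
220 -0.09 0.052
230 -0.127 0.089
240 -0.157 0.132
250 -0.179 0.179
260 -0.193 0.23
270 -0.197 0.282
280 -0.193 0.334
290 -0.179 0.385
300 -0.157 0.432
310 -0.127 0.475
320 -0.09 0.512
```

play_rows([
  {"delta_rot":[0,0,0],"travel":[-0.047,0.022,0],"gripper":-1},
  {"delta_rot":[0,0,0],"travel":[-0.09,0.052,0],"gripper":-1},
  {"delta_rot":[0,0,0],"travel":[-0.127,0.089,0],"gripper":-1},
  {"delta_rot":[0,0,0],"travel":[-0.157,0.132,0],"gripper":-1},
  {"delta_rot":[0,0,0],"travel":[-0.179,0.179,0],"gripper":-1},
  {"delta_rot":[0,0,0],"travel":[-0.193,0.23,0],"gripper":-1},
  {"delta_rot":[0,0,0],"travel":[-0.197,0.282,0],"gripper":-1},
  {"delta_rot":[0,0,0],"travel":[-0.193,0.334,0],"gripper":-1},
  {"delta_rot":[0,0,0],"travel":[-0.179,0.385,0],"gripper":-1},
])

```text
clock: 8.57
tool_pos: [0.5644, -0.0125, 0.1127]
eef_rot: [0.707, 0.707, -0.0, 0.0]
contact_force: [-1.6, -0.6, 0.7]
opening: 0.005
```

```bash
python3 meas.py wrist side; python3 arc.py 290 370 8 .045
```

```text
{'cam': 'wrist', 'n': 7468, 'ztop': 0.1509, 'hub': array([0.5489, 0.0285]), 'zbridge': 0.0861, 'ang': 142.3, 'nbar': 7392, 'R': 0.99}
{'cam': 'side', 'n': 106, 'ztop': 0.1518, 'hub': array([0.5477, 0.0303]), 'zbridge': 0.0869, 'ang': 145.1, 'nbar': 118, 'R': 0.991}
300 0.022 0.047
310 0.052 0.09
320 0.089 0.127
330 0.132 0.157
340 0.179 0.179
350 0.23 0.193
360 0.282 0.197
370 0.334 0.193
```

play_rows([
  {"delta_rot":[0,0,0],"travel":[0.022,0.047,0],"gripper":-1},
  {"delta_rot":[0,0,0],"travel":[0.052,0.09,0],"gripper":-1},
  {"delta_rot":[0,0,0],"travel":[0.089,0.127,0],"gripper":-1},
])

```text
clock: 9.05
tool_pos: [0.5833, 0.0013, 0.1128]
eef_rot: [0.707, 0.707, 0.0, 0.0]
contact_force: [-0.7, -1.1, 0.5]
opening: -0.0
```

```bash
python3 meas.py wrist side; python3 arc.py 320 420 10 .045
```

```text
{'cam': 'wrist', 'n': 7094, 'ztop': 0.1512, 'hub': array([0.5492, 0.0297]), 'zbridge': 0.086, 'ang': 168.3, 'nbar': 4842, 'R': 0.99}
{'cam': 'side', 'n': 106, 'ztop': 0.152, 'hub': array([0.5474, 0.0306]), 'zbridge': 0.0868, 'ang': 169.0, 'nbar': 132, 'R': 0.99}
330 0.043 0.03
340 0.09 0.052
350 0.141 0.066
360 0.193 0.07
370 0.245 0.066
380 0.295 0.052
390 0.343 0.03
400 0.386 0.0
410 0.423 -0.037
420 0.453 -0.08
```

play_rows([
  {"delta_rot":[0,0,0],"travel":[0.043,0.03,0],"gripper":-1},
  {"delta_rot":[0,0,0],"travel":[0.09,0.052,0],"gripper":-1},
])

```text
clock: 9.4
tool_pos: [0.5904, 0.0144, 0.1127]
eef_rot: [0.707, 0.707, -0.0, 0.0]
contact_force: [-1.3, -1.0, -1.4]
opening: 0.004
```

```bash
python3 meas.py wrist; python3 arc.py 340 400 6 .045
```

```text
{'cam': 'wrist', 'n': 5110, 'ztop': 0.151, 'hub': array([0.5491, 0.0304]), 'zbridge': 0.0861, 'ang': 5.2, 'nbar': 4527, 'R': 0.991}
350 0.051 0.014
360 0.103 0.018
370 0.155 0.014
380 0.205 0.0
390 0.253 -0.022
400 0.295 -0.052
```

play_rows([
  {"delta_rot":[0,0,0],"travel":[0.026,0.008,0],"gripper":-1},
  {"delta_rot":[0,0,0],"travel":[0.051,0.014,0],"gripper":-1},
])

```text
clock: 9.7
tool_pos: [0.5923, 0.0215, 0.1127]
eef_rot: [0.707, 0.707, -0.001, 0.0]
contact_force: [-0.6, -2.3, -0.2]
opening: 0.003
```

```bash
python3 meas.py wrist side; python3 arc.py 350 400 5 .045
```

```text
{'cam': 'wrist', 'n': 3397, 'ztop': 0.1462, 'hub': array([0.5488, 0.0315]), 'zbridge': 0.0861, 'ang': 18.0, 'nbar': 4845, 'R': 0.992}
{'cam': 'side', 'n': 88, 'ztop': 0.147, 'hub': array([0.548 , 0.0331]), 'zbridge': 0.0867, 'ang': 18.9, 'nbar': 152, 'R': 0.985}
360 0.052 0.005
370 0.104 0.0
380 0.155 -0.014
390 0.202 -0.036
400 0.245 -0.066
```

It dropped: hub top 0.1510 → 0.1462, so lift is about 0, with the bar 141° on from the start (0.39 turn). The drop angle lies between bar angles 5° and 18°. Now swinging the peg clockwise against the other arm.

```bash
for a in 350 230 110 -10; do echo; python3 arc.py $a $((a-120)) 12 .045; done
```

```text
340 -0.051 -0.014
330 -0.098 -0.036
320 -0.141 -0.066
310 -0.178 -0.103
300 -0.208 -0.145
290 -0.23 -0.193
280 -0.243 -0.243
270 -0.248 -0.295
260 -0.243 -0.348
250 -0.23 -0.398
240 -0.208 -0.445
230 -0.178 -0.488

220 0.037 -0.037
210 0.08 -0.067
200 0.127 -0.089
190 0.178 -0.103
180 0.23 -0.107
170 0.282 -0.103
160 0.332 -0.089
150 0.38 -0.067
140 0.423 -0.037
130 0.46 0.0
120 0.49 0.043
110 0.512 0.09

100 0.014 0.051
90 0.018 0.103
80 0.014 0.155
70 0.0 0.205
60 -0.022 0.253
50 -0.052 0.295
40 -0.089 0.332
30 -0.132 0.362
20 -0.179 0.385
10 -0.23 0.398
0 -0.282 0.403
-10 -0.334 0.398

-20 -0.051 -0.014
-30 -0.098 -0.036
-40 -0.141 -0.066
-50 -0.178 -0.103
-60 -0.208 -0.145
-70 -0.23 -0.193
-80 -0.243 -0.243
-90 -0.248 -0.295
-100 -0.243 -0.348
-110 -0.23 -0.398
-120 -0.208 -0.445
-130 -0.178 -0.488
```

play_rows([
  {"delta_rot":[0,0,0],"travel":[-0.051,-0.014,0.02],"gripper":-1},
  {"delta_rot":[0,0,0],"travel":[-0.141,-0.066,0.04],"gripper":-1},
  {"delta_rot":[0,0,0],"travel":[-0.208,-0.145,0.04],"gripper":-1},
  {"delta_rot":[0,0,0],"travel":[-0.243,-0.243,0.04],"gripper":-1},
  {"delta_rot":[0,0,0],"travel":[-0.248,-0.295,0.04],"gripper":-1},
  {"delta_rot":[0,0,0],"travel":[-0.243,-0.348,0.04],"gripper":-1},
  {"delta_rot":[0,0,0],"travel":[-0.23,-0.398,0.04],"gripper":-1},
  {"delta_rot":[0,0,0],"travel":[-0.208,-0.445,0.04],"gripper":-1},
  {"delta_rot":[0,0,0],"travel":[-0.178,-0.488,0.04],"gripper":-1},
])

```text
clock: 10.92
tool_pos: [0.5191, -0.004, 0.1067]
eef_rot: [0.707, 0.707, 0.0, 0.0]
contact_force: [1.2, -0.1, 0.0]
opening: 0.002
```

play_rows([
  {"delta_rot":[0,0,0],"travel":[0.037,-0.037,0],"gripper":-1},
  {"delta_rot":[0,0,0],"travel":[0.08,-0.067,0],"gripper":-1},
  {"delta_rot":[0,0,0],"travel":[0.127,-0.089,0],"gripper":-1},
  {"delta_rot":[0,0,0],"travel":[0.178,-0.103,0],"gripper":-1},
  {"delta_rot":[0,0,0],"travel":[0.23,-0.107,0],"gripper":-1},
  {"delta_rot":[0,0,0],"travel":[0.282,-0.103,0],"gripper":-1},
  {"delta_rot":[0,0,0],"travel":[0.332,-0.089,0],"gripper":-1},
  {"delta_rot":[0,0,0],"travel":[0.38,-0.067,0],"gripper":-1},
  {"delta_rot":[0,0,0],"travel":[0.423,-0.037,0],"gripper":-1},
  {"delta_rot":[0,0,0],"travel":[0.46,0,0],"gripper":-1},
  {"delta_rot":[0,0,0],"travel":[0.49,0.043,0],"gripper":-1},
  {"delta_rot":[0,0,0],"travel":[0.512,0.09,0],"gripper":-1},
])

```text
clock: 12.42
tool_pos: [0.533, 0.0726, 0.1066]
eef_rot: [0.707, 0.707, -0.0, -0.0]
contact_force: [-0.4, -1.2, -0.2]
opening: 0.004
```

```bash
python3 meas.py wrist side scene
```

```text
{'cam': 'wrist', 'n': 666, 'ztop': 0.1442, 'hub': array([0.5382, 0.0366]), 'zbridge': 0.0861, 'ang': 80.4, 'nbar': 2205, 'R': 0.994}
{'cam': 'side', 'n': 1, 'zbridge': 0.0869, 'ang': 78.6, 'nbar': 62, 'R': 0.993}
{'cam': 'scene', 'n': 64, 'ztop': 0.1432, 'hub': array([0.5496, 0.024 ]), 'zbridge': 0.0856, 'ang': 78.5, 'nbar': 84, 'R': 0.987}
```

Turned 118° forward, down 2.0 mm, as the pitch says. Continuing.

play_rows([
  {"delta_rot":[0,0,0],"travel":[0.014,0.051,0],"gripper":-1},
  {"delta_rot":[0,0,0],"travel":[0.018,0.103,0],"gripper":-1},
  {"delta_rot":[0,0,0],"travel":[0.014,0.155,0],"gripper":-1},
  {"delta_rot":[0,0,0],"travel":[0,0.205,0],"gripper":-1},
  {"delta_rot":[0,0,0],"travel":[-0.022,0.253,0],"gripper":-1},
  {"delta_rot":[0,0,0],"travel":[-0.052,0.295,0],"gripper":-1},
  {"delta_rot":[0,0,0],"travel":[-0.089,0.332,0],"gripper":-1},
  {"delta_rot":[0,0,0],"travel":[-0.132,0.362,0],"gripper":-1},
  {"delta_rot":[0,0,0],"travel":[-0.179,0.385,0],"gripper":-1},
  {"delta_rot":[0,0,0],"travel":[-0.23,0.398,0],"gripper":-1},
  {"delta_rot":[0,0,0],"travel":[-0.282,0.403,0],"gripper":-1},
  {"delta_rot":[0,0,0],"travel":[-0.334,0.398,0],"gripper":-1},
])

```text
clock: 14.08
tool_pos: [0.5929, 0.0218, 0.1068]
eef_rot: [0.707, 0.707, 0.0, 0.0]
contact_force: [-0.6, 1.7, -0.1]
opening: 0.005
```

play_rows([
  {"delta_rot":[0,0,0],"travel":[-0.051,-0.014,0],"gripper":-1},
  {"delta_rot":[0,0,0],"travel":[-0.098,-0.036,0],"gripper":-1},
  {"delta_rot":[0,0,0],"travel":[-0.141,-0.066,0],"gripper":-1},
  {"delta_rot":[0,0,0],"travel":[-0.178,-0.103,0],"gripper":-1},
  {"delta_rot":[0,0,0],"travel":[-0.208,-0.145,0],"gripper":-1},
  {"delta_rot":[0,0,0],"travel":[-0.23,-0.193,0],"gripper":-1},
  {"delta_rot":[0,0,0],"travel":[-0.243,-0.243,0],"gripper":-1},
  {"delta_rot":[0,0,0],"travel":[-0.248,-0.295,0],"gripper":-1},
  {"delta_rot":[0,0,0],"travel":[-0.243,-0.348,0],"gripper":-1},
])

```text
clock: 15.2
tool_pos: [0.5398, -0.0145, 0.1068]
eef_rot: [0.707, 0.707, -0.0, 0.0]
contact_force: [1.4, -0.9, 0.0]
opening: 0.006
```

```bash
sed -i 's/>.136/>.130/;s/>.122)/>.116)/' meas.py; python3 meas.py wrist side; python3 arc.py -100 -150 10 .045
```

```text
{'cam': 'wrist', 'n': 6644, 'ztop': 0.1407, 'hub': array([0.5488, 0.0284]), 'zbridge': 0.0861, 'ang': 45.8, 'nbar': 7382, 'R': 0.991}
{'cam': 'side', 'n': 100, 'ztop': 0.1415, 'hub': array([0.5487, 0.031 ]), 'zbridge': 0.087, 'ang': 43.7, 'nbar': 170, 'R': 0.983}
-105 0.006 -0.026
-110 0.014 -0.051
-115 0.024 -0.075
-120 0.036 -0.098
-125 0.05 -0.12
-130 0.066 -0.141
-135 0.083 -0.16
-140 0.103 -0.178
-145 0.123 -0.194
-150 0.145 -0.208
```

play_rows([
  {"delta_rot":[0,0,0],"travel":[0.014,-0.051,0],"gripper":-1},
  {"delta_rot":[0,0,0],"travel":[0.036,-0.098,0],"gripper":-1},
  {"delta_rot":[0,0,0],"travel":[0.066,-0.141,0],"gripper":-1},
  {"delta_rot":[0,0,0],"travel":[0.083,-0.16,0],"gripper":-1},
  {"delta_rot":[0,0,0],"travel":[0.083,-0.16,0],"gripper":-1},
])

```text
clock: 15.92
tool_pos: [0.5158, -0.0013, 0.1067]
eef_rot: [0.707, 0.707, -0.0, -0.0]
contact_force: [-0.5, -0.1, 0.0]
opening: 0.008
```

```bash
python3 meas.py wrist side; python3 -c "
from h import *;print(r.get_state())"
```

```text
{'cam': 'wrist', 'n': 6296, 'ztop': 0.1402, 'hub': array([0.5487, 0.0286]), 'zbridge': 0.0861, 'ang': 14.8, 'nbar': 5722, 'R': 0.992}
{'cam': 'side', 'n': 94, 'ztop': 0.1409, 'hub': array([0.5479, 0.0309]), 'zbridge': 0.0869, 'ang': 15.6, 'nbar': 147, 'R': 0.985}
{'clock': 16.025, 'q': array([-0.00671202,  0.76286303, -0.13029108,  2.00362064,  0.23836385,
        0.38969384, -0.32211138]), 'qd': array([ 0.00296689,  0.00220864,  0.00222444, -0.00240205,  0.00066422,
       -0.0016414 , -0.00058442]), 'joint_torque': array([-1.43774771e-01, -4.79979300e+01, -3.74210738e-01, -7.23670006e+00,
       -2.93538056e-02, -2.57413049e-03, -1.31386529e-03]), 'tool_pos': array([ 0.51625901, -0.00165988,  0.10669464]), 'eef_rot': array([ 7.07049757e-01,  7.07163777e-01, -1.14034078e-04, -1.41779955e-04]), 'contact_force': array([ 0.82268099, -0.48878424,  0.19436042]), 'moment': array([-0.01098316,  0.01132136,  0.00485309]), 'opening': 0.009917961707496389}
```

```bash
python3 arc.py -135 -141 2 .045
```

```text
-138 0.011 -0.011
-141 0.023 -0.021
```

play_rows([
  {"delta_rot":[0,0,0],"travel":[0.011,-0.011,0],"gripper":-1},
  {"delta_rot":[0,0,0],"travel":[0.023,-0.021,0],"gripper":-1},
  {"delta_rot":[0,0,0],"travel":[0.023,-0.021,0],"gripper":-1},
  {"delta_rot":[0,0,0],"travel":[-0.06,0.05,0],"gripper":-1},
  {"delta_rot":[0,0,0],"travel":[-0.06,0.05,-0.3],"gripper":-1},
  {"delta_rot":[0,0,0],"travel":[-0.06,0.05,-0.6],"gripper":-1},
  {"delta_rot":[0,0,0],"travel":[-0.06,0.05,-0.6],"gripper":-1},
])

```text
clock: 16.9
tool_pos: [0.5268, -0.0117, 0.1997]
eef_rot: [0.708, 0.707, 0.003, 0.003]
contact_force: [0.4, -0.5, -0.4]
opening: 0.006
```

```bash
python3 meas.py wrist side;python3 -c "
from h import *;s=r.get_state();print(s['tool_pos'],s['eef_rot'],s['q'])"
```

```text
{'cam': 'wrist', 'n': 2227, 'ztop': 0.1401, 'hub': array([0.5486, 0.0288]), 'zbridge': 0.086, 'ang': 11.4, 'nbar': 3774, 'R': 0.99}
{'cam': 'side', 'n': 99, 'ztop': 0.1407, 'hub': array([0.5481, 0.0312]), 'zbridge': 0.0867, 'ang': 11.3, 'nbar': 189, 'R': 0.987}
[ 0.52422983 -0.01168827  0.1967524 ] [7.07503706e-01 7.06709555e-01 1.06614293e-04 3.16244096e-04] [ 0.05588049  0.62053741 -0.19587444  1.91311436  0.19511502  0.62554341
 -0.26408152]
```

Bar at 11.4° and lift ≈ -6.0 mm. Turning the gripper across the bar and opening it above the +x arm.

play_rows([
  {"delta_rot":[0,0,0.055],"travel":[0.08,0.1,0],"gripper":0},
  {"delta_rot":[0,0,0.11],"travel":[0.16,0.2,0],"gripper":0},
  {"delta_rot":[0,0,0.165],"travel":[0.24,0.3,0],"gripper":0},
  {"delta_rot":[0,0,0.22],"travel":[0.327,0.427,0],"gripper":0},
  {"delta_rot":[0,0,0.275],"travel":[0.327,0.427,0],"gripper":0},
  {"delta_rot":[0,0,0.33],"travel":[0.327,0.427,0],"gripper":0},
  {"delta_rot":[0,0,0.385],"travel":[0.327,0.427,0],"gripper":0},
  {"delta_rot":[0,0,0.437],"travel":[0.327,0.427,0],"gripper":0},
  {"delta_rot":[0,0,0.437],"travel":[0.327,0.427,0],"gripper":0},
  {"delta_rot":[0,0,0.437],"travel":[0.327,0.427,0],"gripper":0},
])

```text
clock: 18.25
tool_pos: [0.5875, 0.0381, 0.1958]
eef_rot: [0.995, 0.1, -0.001, 0.0]
contact_force: [-0.1, 0.2, 0.5]
opening: 0.5
```

```bash
python3 -c "
from meas import *
meas('wrist','w4.png');meas('side')
s=r.get_state();print(s['tool_pos'],R.from_quat(s['eef_rot']).as_matrix().round(3),s['q'],s['opening'])"
```

```text
{'cam': 'wrist', 'n': 1766, 'ztop': 0.1401, 'hub': array([0.5494, 0.0284]), 'zbridge': 0.086, 'ang': 11.4, 'nbar': 1176, 'R': 0.99}
{'cam': 'side', 'n': 97, 'ztop': 0.1405, 'hub': array([0.5485, 0.0298]), 'zbridge': 0.0869, 'ang': 10.0, 'nbar': 126, 'R': 0.989}
[0.5877663  0.03809894 0.19628524] [[ 0.98   0.198 -0.001]
 [ 0.198 -0.98  -0.   ]
 [-0.001 -0.    -1.   ]] [-0.26819206  0.70418293  0.21823802  1.73392695 -0.21240371  0.7273524
 -1.31221385] 0.4955349649406599
```

View pics/w4.png

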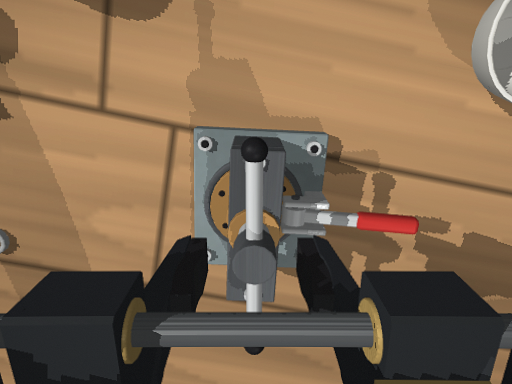

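The fingers sit evenly either side of the bar (bar at column ~254), with the lever still shut to the right. Descending and closing.

play_rows([
  {"delta_rot":[0,0,0],"travel":[0,0,0.2],"gripper":0},
  {"delta_rot":[0,0,0],"travel":[0,0,0.4],"gripper":0},
  {"delta_rot":[0,0,0],"travel":[0,0,0.593],"gripper":0},
  {"delta_rot":[0,0,0],"travel":[0,0,0.593],"gripper":0},
  {"delta_rot":[0,0,0],"travel":[0,0,0.593],"gripper":-1},
  {"delta_rot":[0,0,0],"travel":[0,0,0.593],"gripper":-1},
  {"delta_rot":[0,0,0],"travel":[0,0,0.593],"gripper":-1},
  {"delta_rot":[0,0,0],"travel":[0,0,0.593],"gripper":-1},
  {"delta_rot":[0,0,0],"travel":[0,0,0.593],"gripper":-1},
  {"delta_rot":[0,0,0],"travel":[0,0,0.593],"gripper":-1},
  {"delta_rot":[0,0,0],"travel":[0,0,0.593],"gripper":-1},
  {"delta_rot":[0,0,0],"travel":[0,0,0.593],"gripper":-1},
], force=25)

```text
clock: 19.85
tool_pos: [0.5888, 0.0379, 0.1086]
eef_rot: [0.995, 0.099, 0.001, 0.0]
contact_force: [-0.2, -1.8, 6.6]
opening: 0.118
```

```bash
python3 -c "
from meas import *
from look import look
meas('wrist','w5.png');meas('side');meas('scene')
look('side','s5.png');look('wrist')
s=r.get_state();print(s['clock'],s['tool_pos'],s['contact_force'],s['opening']*88)"
python3 - <<'E'
import cv2,numpy as np
a=cv2.imread('pics/w5.png');b=cv2.imread('pics/s5.png')[130:280,170:370]
cv2.imwrite('pics/m5.png',np.hstack([cv2.resize(a,(400,300)),cv2.resize(b,(400,300))]))
E
```

```text
{'cam': 'wrist', 'n': 2491, 'ztop': 0.1401, 'hub': array([0.5523, 0.0281]), 'zbridge': 0.0861, 'ang': 11.9, 'nbar': 1525, 'R': 0.994}
{'cam': 'side', 'n': 97, 'ztop': 0.1402, 'hub': array([0.5479, 0.0308]), 'zbridge': 0.087, 'ang': 9.9, 'nbar': 103, 'R': 0.993}
{'cam': 'scene', 'n': 11, 'zbridge': 0.0857, 'ang': 16.2, 'nbar': 85, 'R': 0.975}
side block 0.66 [268.1 219.3] [0.5343 0.0495 0.0272] 
side lever_grip 0.61 [292.2 185. ] [ 0.5692 -0.0901  0.064 ] 
side screw_bar 0.76 [270.8 187.2] [0.54   0.0398 0.1388] [0.5433 0.0362]
side screw_bar 0.57 [268.9 167.8] [0.5671 0.023  0.1831] [ 0.6147 -0.0276]
side bar_end 0.71 [297.2 197.4] [0.4658 0.0109 0.1311] [0.4628 0.0147]
side nut_top 0.65 [269.1 209.3] [0.5403 0.0412 0.0576] 
side nut_top 0.46 [269.2 219.1] [0.5303 0.0491 0.0304] 
wrist block 0.6 [256.5 233.3] [0.6112 0.0399 0.1311] 
wrist lever_grip 0.6 [438.1 273.6] [ 0.5741 -0.0912  0.0619] 
wrist screw_bar 0.7 [250.6 346.2] [0.6088 0.0417 0.1895] [0.5584 0.0318]
wrist nut_top 0.49 [254.9 233.5] [0.6115 0.0406 0.132 ] 
wrist nut_top 0.18 [434.1 276.1] [ 0.5708 -0.0906  0.0601] 
20.6 [0.5888 0.0379 0.1085] [-0.0676 -1.2219  5.4888] 10.683101556475185
```

View pics/m5.png

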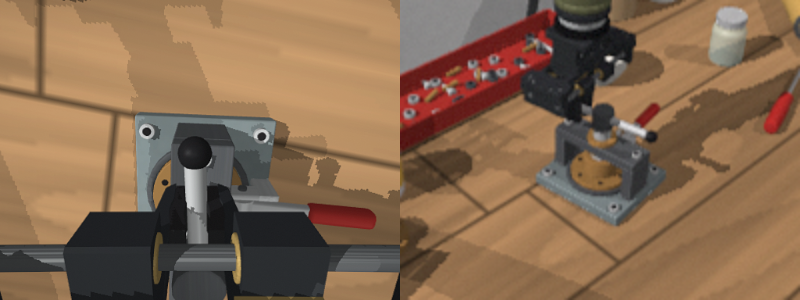

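The jaws hold the bar (10.7 mm opening on the 12 mm rod), hub top 0.140 and lever still down. Handing in.

```bash
python3 -c "
from h import *
print(r.finish_job());s=r.get_state();print(s['clock'],s['tool_pos'],s['contact_force'],s['opening']*88)"
```

```text
the job is handed in; nothing more can be done
None
the job is handed in; nothing more can be done
```

The job is done and was handed in at about 20.6 s; no verdict is reported back.

- **Lever:** I pressed it down with the shut fingertips until it hit its hard stop (31 N, tip at z = 0.064 m). It was still down at the last look, with the grip's top about 0.062 m above the bench.
- **Backward turn:** I pushed the screw counter-clockwise without gripping it, so it was free to fall. It dropped after about 0.39 turn: the hub's top went from 0.1510 to 0.1462 m, a lift of about 0.
- **Forward turn:** I pushed it about 366° clockwise from where it had dropped. The hub's top then read 0.1401 m, a lift of about -6 mm.
- **Final hold:** The gripper is closed at 25 N on the +x arm of the T-bar, with the jaws 10.7 mm apart on the 12 mm rod. Gripping left the bar's angle at about 11–12° in the wrist view.

**What is less certain:**
- The exact drop angle is only known to within about ±6.5°, so the forward turn is one full turn to that accuracy.
- In the last look the cameras disagreed on the bar's angle: 11.9° wrist, 9.9° side and 16.2° scene. I put the scene's higher reading down to the gripper hiding part of the bar.
- The wrist sensor showed a small steady upward force of about 5.5 N while holding.
- I saw no contact with the other things on the bench, but I did not measure their positions again at the end.

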